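# Open the return filter of a hydraulic power pack

### The arm

A 6-joint arm with a two-finger parallel gripper is mounted at the origin on a cart in front of the work surface, level with it; the furniture and walls round the work are solid. World frame = base frame: x ahead of the robot, y to its left, z up, the work surface at z = 0. Lengths are in m, angles in rad, forces in N, time in s.
With the tool pointing down it reaches from about 0.3 to 0.875 m from the base axis. Payload 6.4 kg.
Tool frame: the origin (TCP) lies midway between the tips of the shut fingers; the grasp point (between the pads) lies 19 mm behind it; z points along the fingers, y is the line along which they close (so a half turn about z gives the same grasp; the last joint's range is limited). The gripper opens to 85 mm and grips with 20 to 120 N. Pads are 22 mm wide; open, the fingers measure 114 mm over their backs; the gripper's body (76 mm by 85 mm) begins 54 mm behind the grasp point. The pads swing forward as they close: fully open they stand 13 mm farther back than shut.
Start: joints at [-1.505, 0.181, 1.607, -0, 1.354, -0.206], TCP at [0.154, -0.554, 0.231] pointing down, gripper open.
Joint ranges: [-2.99, 2.99], [-0.89, 2.07], [0.3, 2.58], [-1.14, 4.28], [0, 2.63], [-3.12, 3.12]. Speed limits (rad/s): [2.57, 2.57, 3.01, 3.14, 3.14, 3.14].

### API

Orientations are given as a unit quaternion [w, x, y, z].
In Python, from bench import ctrl gives the robot as it stands. The module is installed in compiled form; this text tells all that it offers.
- The arm moves only by the tool move_arm, never from a script. Its argument "plan" is one flat list of numbers, 6 for each row, row after row: the shift along the world's x, y, z in units of 50 mm (1.0 is 50 mm), then the turn, a rotation vector about the world's x, y, z in rad. A call has 1 to 10 rows; each row is the pose to reach, as a shift and turn from the pose commanded when the call began; what a row does not reach only later rows make up. A row lasts 1/8 s, in which the tool goes at most 62.5 mm and 10.7 degrees, less where a joint would pass 70% of its speed; a pose out of reach is approached as far as the arm can. A call with a gripper value outside its range is refused whole. "grip" is the finger opening in mm, from 0 to 85.4, set as the call begins (left out, the last holds). The fingers move at their own pace and stop on an object; the grip force is fixed at half the most. Time passes only in rows, so rows that repeat a pose let the fingers close. It gives the time, the measured TCP pose, the force, the opening and the grip force at its end, in the units of the state.
- ctrl.get_obs(): the state, without advancing time (a new reading comes with each control period).
- ctrl.camera(name): name is "scene" or "top" or "wrist"; returns a dict with "pixels" (420x560x3 uint8, red, green, blue), "fx", "fy", "cx", "cy" (pixels), "origin" and "attitude" of the camera in the world. Camera axes: x right, y down, z forward; pixel columns grow to the right and rows downward; lengths in m; the calibration is good to about 2 mm. The wrist camera is an equidistant fisheye: a pixel r from the principal point sees the ray r / f radians off the axis. A picture is of the moment at which its call begins. There is no depth.
- ctrl.hand_in(): hands the job in; it is judged then, once.
The state is a dict: "time_s": time; "q": joint angles; "dq": joint speeds; "joint_efforts": joint torques, N m; "eef_pos": TCP position; "eef_rot": TCP orientation; "wrist_force": force on the tool from outside, world axes, zero at the start; "torque": the same for the moment, N m; "opening": opening from 0.0 (shut) to 1.0 (fully open); "grasp_force": force on a finger pad.
Only numpy, scipy, OpenCV 4.12 (cv2) and the standard library are available. Lean on these libraries where they do the work, as an engineer would, in place of code of your own. Each camera call takes 0.05 s, during which the arm holds its last target. There are 200 camera calls.

### The job

Open the return filter of the hydraulic power pack: unscrew its black cap anticlockwise by the knob, regrasping as often as it takes and letting the cap rise freely with each turn, so that the thread is never strained by pulling, pressing or holding it down. A spring pushes on the cap from inside, so feel for the moment it comes off the thread and have it in your grip then, instead of letting it jump. Keep hold of it and stand it, open side down, flat on the floor of the drip tray, let go, and leave the bolt and the nut in the tray and the spanner in front of the pack where they lie.

Things in the scene. Friction and masses are not known exactly. Their poses are not given: they have to be found in the camera images.
- filter_cap: Black ribbed screw cap, 59 mm across and 64.5 mm high in all: hollow skirt 40.5 mm high with its closed top, and a 43 mm knob 24 mm high on it. 0.11 to 0.18 kg. Origin: centre of the skirt's lower rim, z up the cap's axis. It turns through more than one full turn, not always the same, before it frees. Coarse thread: it rises well over 10 mm a turn, measure or feel how much.
- cap_knob (a point): Centre of the top of the cap's round knob (43 mm across, 24 mm high, gripped from above across any diameter), 64.5 mm above the cap's origin on its axis. The 59 mm flange below the knob is the limit for the fingertips.
- filter_neck (a point): Centre of the shoulder round the foot of the filter's threaded neck, 104 mm above the bench; z up the neck's axis, on which the cap turns. The neck is 33 mm high. Right-hand thread: the cap rises as it turns anticlockwise seen from above. A spring plate in the neck lifts on the cap with 10 N when shut, 5 to 6 N as the thread lets go and 4 N at the end of its travel 8 mm later.
- filter_head: Aluminium filter head with the threaded neck, fixed on the power pack. Origin: centre of its 74 mm foot, 91 mm above the bench. The shut cap already loads its thread with some 10 N from the spring; the thread bears 30 N in all and is strained above that.
- power_pack: Grey steel tank 240 x 160 mm, cover at 91 mm, fixed, with a blue motor lying across its rear (top 164 mm) and a small steel breather cap (38 mm across, top 125 mm, not to be opened). Origin: centre of its underside; x to the motor. The filter's axis is at x = -65 mm, y = 0; the motor begins 106 mm from that axis.
- drip_tray: Low steel tray on rubber feet, fixed, 200 (x) x 180 (y) mm, rim 37 mm high, walls 3 mm. Origin: centre of its underside on the bench; its floor is 14 mm above that. Bolt and nut lie along its +x edge, beyond x = +50 mm; the rest of the floor is empty.
- cover_bolt: Steel hex bolt 80 mm long, lying in the tray along its +x edge; stays there. Origin: under the middle of its length, y along it.
- big_nut: Steel hex nut 34 mm across, 16 mm high, lying in the tray near its +x edge; stays there. Origin: centre of its underside.
- spanner_17: Combination spanner 215 mm long, 8 mm thick, lying on the bench in front of the power pack (about 170 mm from the pack's origin towards -x); stays there. Origin: its middle, y along it.
Not all that is in view belongs to the job. Several things have the shape of the filter_cap; the one meant has the colours described above.

How it is judged:
By the outcome, as a careful person would: the job done as asked, in the order asked, and still so for the second after the job is handed in, with the robot touching nothing.
It also fails if it takes over 72 s, if anything falls off the work surface, if the arm or the gripper's body presses on something with over 40 N, if the wrist force passes 120 N, or if a joint passes its speed limit or range.

## Working session

There is one attempt and no reset: what is moved stays moved. The work goes in short steps, Python scripts to look and compute and a tool call to move; the robot and the scene stay as the last step left them, time stands still between calls to the robot, and variables do not carry over. Pictures are saved under pics/ and viewed, at most 10 in all, crops included, and the job is handed in when it is done.

Besides the shell and the picture viewer there is one more tool, called after "Call:" as name(argument=value, ...) on one line, values as JSON. move_arm: Moves the arm, as the interface text tells. Its arguments: {"type":"object","properties":{"plan":{"type":"array"},"grip":{"type":"number"}},"required":["plan"]}

```bash
mkdir -p pics
cat > h.py <<'E'
import numpy as np,cv2
from bench import ctrl
from scipy.spatial.transform import Rotation as R
def rot(a):
    a=np.array(a,float)
    return a if a.shape==(3,3) else R.from_quat(a[[1,2,3,0]]).as_matrix()
def shot(n,f):
    c=ctrl.camera(n); cv2.imwrite(f,c["pixels"][:,:,::-1]); return c
def ray(c,u,v,fish=False):
    x,y=(u-c["cx"])/c["fx"],(v-c["cy"])/c["fy"]
    if fish:
        t=np.hypot(x,y); d=np.array([x/t*np.sin(t),y/t*np.sin(t),np.cos(t)]) if t>0 else np.array([0,0,1.])
    else: d=np.array([x,y,1.])
    return np.array(c["origin"]),rot(c["attitude"])@d
def onz(c,u,v,z,fish=False):
    o,d=ray(c,u,v,fish); return o+d*(z-o[2])/d[2]
E
python3 - <<'E'
from h import *
import pickle
C={}
for n in("scene","top"):
    C[n]=c=shot(n,f"pics/{n}0.png"); print(n,{k:v for k,v in c.items() if k!="pixels"})
pickle.dump(C,open("c0.pkl","wb"))
print(ctrl.get_obs())
E
```

```text
scene {'fx': 525.673504895258, 'fy': 525.673504895258, 'cx': 286.152082757844, 'cy': 212.34535048813026, 'origin': array([-0.25651121,  0.41612684,  1.01733363]), 'attitude': array([ 0.18362144, -0.42581122,  0.8114435 , -0.35570694])}
top {'fx': 397.9615245303377, 'fy': 397.9615245303377, 'cx': 284.6504606125309, 'cy': 207.1763929237397, 'origin': array([ 0.36488512, -0.16639818,  0.96785347]), 'attitude': array([-0.06128838,  0.7090911 , -0.70080812,  0.04797415])}
{'time_s': 0.1, 'q': array([-1.50526059e+00,  1.81484364e-01,  1.60788745e+00,  1.33607161e-05,
        1.35377836e+00, -2.06320920e-01]), 'dq': array([ 0.00070974, -0.00104746, -0.00324942, -0.0003434 ,  0.00073074,
       -0.00042815]), 'joint_efforts': array([ 9.64046994e-04, -4.45873868e+01, -3.52237666e+01, -2.02145488e-04,
        4.13591260e-03,  2.17398605e-05]), 'eef_pos': array([ 0.15437648, -0.55339086,  0.23047426]), 'eef_rot': array([-7.76373807e-04,  9.90775856e-01,  1.35508662e-01,  6.12801460e-05]), 'wrist_force': array([-0.28423359, -0.57882067, -0.41323121]), 'torque': array([0.03350752, 0.01106237, 0.01181901]), 'grasp_force': 0.0, 'opening': 1.003151731723201}
```

View pics/scene0.png

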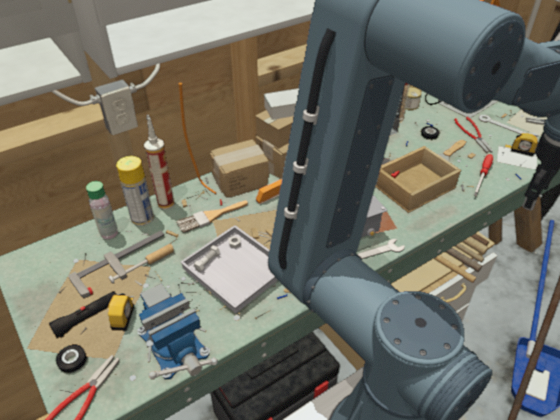

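View pics/top0.png

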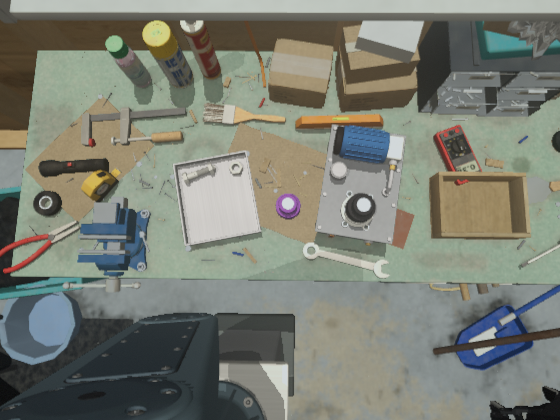

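The top view shows two cap-shaped things: a black one on the power pack at (359,208) and a purple one loose on the bench at (288,206). The black one fits because it is on the filter head. The tray is at (217,198), with the bolt at (198,174) and the nut at (237,169). I'll confirm in a crop.

Run:
```python
from h import *
import pickle
C=pickle.load(open("c0.pkl","rb")); c=C["top"]; p=c["pixels"][:,:,::-1]
a=cv2.resize(p[110:260,270:420],None,fx=3.9,fy=3.9,interpolation=cv2.INTER_CUBIC)
b=p[110:280,160:285]
cv2.imwrite("pics/crop1.png",a)
cv2.imwrite("pics/crop2.png",cv2.resize(b,None,fx=3.5,fy=3.5,interpolation=cv2.INTER_CUBIC))
g=p.astype(int).max(2)
m=((g<70)*255).astype(np.uint8)[180:240,330:390]
n,l,s,ce=cv2.connectedComponentsWithStats(m)
for i in range(1,n):
    if s[i,4]>30: print(s[i]+[330,180,0,0,0],ce[i]+[330,180])
```

```text
[346 194  29  28 347] [359.65706052 210.15850144]
```

View pics/crop1.png

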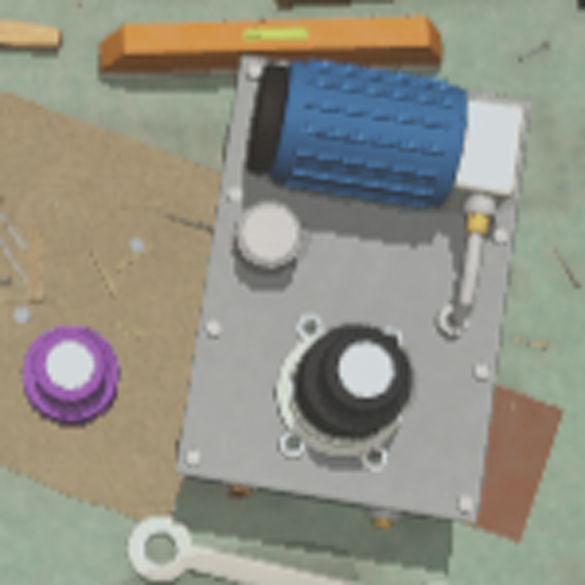

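View pics/crop2.png

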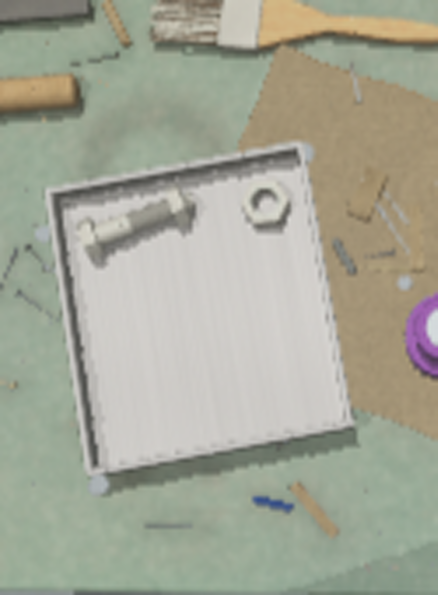

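The crop confirms it: the black ribbed cap with a white label on its knob at about (363.5,204.5) sits on the aluminium filter head, and the purple one is a decoy. The tray is clear except for the bolt and nut along its upper edge.

Run:
```python
from h import *
import pickle
C=pickle.load(open("c0.pkl","rb")); c=C["top"]; p=c["pixels"]
# knob label disc
w=((p.min(2)>190)*255).astype(np.uint8)[190:220,350:380]
n,l,s,ce=cv2.connectedComponentsWithStats(w)
for i in range(1,n):
    if s[i,4]>30:
        u,v=ce[i]+[350,190]; print("label",s[i],u,v)
        for z in(.167,.169,.171):print(z,onz(c,u,v,z))
f=lambda x,y,k,ox,oy:((x+.5)/k-.5+ox,(y+.5)/k-.5+oy)
P=[onz(c,*f(x,y,3.9,270,110),.091)[:2] for x,y in[(242,58),(525,100),(478,520),(180,470)]]
P=np.array(P);print("pack",P.round(4),P.mean(0)); 
ux=(P[0]+P[1]-P[2]-P[3]);print("len",np.linalg.norm(ux)/2,np.degrees(np.arctan2(ux[1],ux[0])),"width",np.linalg.norm(P[0]-P[1]))
ux/=np.linalg.norm(ux);print("filter",P.mean(0)-.065*ux)
T=np.array([onz(c,*f(x,y,3.5,160,110),.037)[:2] for x,y in[(48,190),(305,148),(352,425),(90,472)]])
ux=(T[0]+T[1]-T[2]-T[3]);ux/=np.linalg.norm(ux)
print("tray",T.round(4),T.mean(0),np.degrees(np.arctan2(ux[1],ux[0])),"target",T.mean(0)-.025*ux)
```

```text
label [  7   8  13  13 128] 363.28125 204.3671875
0.167 [ 0.49711013 -0.31016983  0.167     ]
0.169 [ 0.49677992 -0.30981079  0.169     ]
0.171 [ 0.49644971 -0.30945174  0.171     ]
pack [[ 0.6951 -0.2546]
 [ 0.6704 -0.4197]
 [ 0.4247 -0.3854]
 [ 0.4509 -0.2183]] [ 0.56028446 -0.31951448]
len 0.24748035668375412 -8.19793297399899 width 0.16697691467015954
filter [ 0.49594867 -0.31024592]
tray [[ 0.6131  0.123 ]
 [ 0.6445 -0.0543]
 [ 0.4526 -0.0912]
 [ 0.419   0.0837]] [0.53229952 0.01532038] 11.165066668946288 target [0.50777269 0.01047948]
```

Call:
move_arm(plan=[0.34,0.24,0,0,0,-0.15,1.03,0.73,0,0,0,-0.33,1.85,1.32,0,0,0,-0.51,2.8,2.0,0,0,0,-0.69,3.76,2.68,0,0,0,-0.87,4.72,3.37,0,0,0,-1.05,5.54,3.95,0,0,0,-1.23,6.22,4.44,0,0,0,-1.41,6.7,4.78,0,0,0,-1.59,6.84,4.88,0,0,0,-1.77], grip=85)

```text
time_s: 1.35
eef_pos: [0.4976, -0.3081, 0.2307]
eef_rot: [-0.0, 0.734, -0.679, -0.0]
wrist_force: [0.1, -0.1, -0.0]
opening: 0.994
grasp_force: 0.0
```

Call:
move_arm(plan=[0,0,0,0,0,-0.15,0,0,0,0,0,-0.26,0,0,0,0,0,-0.26])

```text
time_s: 1.72
eef_pos: [0.4962, -0.3096, 0.2308]
eef_rot: [-0.0, -0.641, 0.767, 0.0]
wrist_force: [-0.8, 0.4, 0.6]
opening: 0.991
grasp_force: 0.0
```

Run:
```python
from h import *
import pickle
c=shot("wrist","pics/w1.png"); pickle.dump(c,open("w1.pkl","wb"))
o=ctrl.get_obs(); print({k:np.round(v,4) for k,v in o.items()}); print(c["origin"],c["attitude"],c["fx"])
```

```text
{'time_s': np.float64(1.775), 'q': array([-0.7608,  0.2035,  1.5812, -0.    ,  1.3577,  2.5581]), 'dq': array([-0.0037, -0.0015, -0.0006,  0.0001,  0.0004, -0.0086]), 'joint_efforts': array([ 7.60000e-02, -4.56704e+01, -3.52091e+01,  3.80000e-03,
        4.00000e-03,  2.12200e-01]), 'eef_pos': array([ 0.4962, -0.3097,  0.2309]), 'eef_rot': array([-0.000e+00, -6.417e-01,  7.669e-01,  4.000e-04]), 'wrist_force': array([ 0.373 ,  0.1806, -1.1178]), 'torque': array([-0.0523,  0.0253,  0.0363]), 'grasp_force': np.float64(0.0), 'opening': np.float64(0.9941)}
[ 0.48223313 -0.38689024  0.37365216] [0.01340505 0.0881897  0.98415785 0.15321945] 325.19226210127806
```

View pics/w1.png

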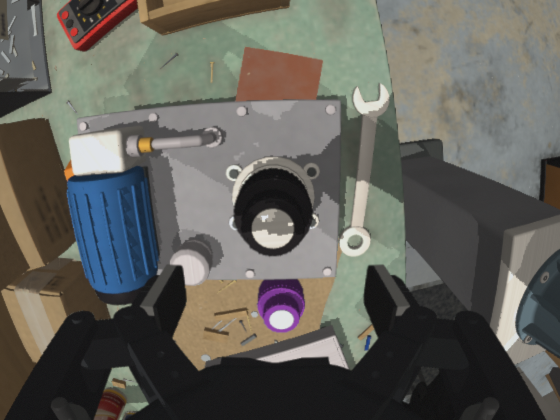

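The wrist view shows the black cap below, its label at about (273,229), with the fingers straddling the line to it; nothing is in the way.

Run:
```python
from h import *
import pickle
c=pickle.load(open("w1.pkl","rb")); p=c["pixels"]
w=((p.min(2)>110)*255).astype(np.uint8)[200:260,240:310]
n,l,s,ce=cv2.connectedComponentsWithStats(w)
for i in range(1,n):
    if s[i,4]>80:
        u=s[i,0]+s[i,2]/2-.5+240;v=s[i,1]+s[i,3]/2-.5+200
        print(s[i],ce[i]+[240,200],u,v,onz(c,u,v,.169,True))
```

```text
[  12    9   41   40 1262] [272.18462758 228.71315372] 272.0 228.5 [ 0.49798546 -0.30886717  0.169     ]
[  0  28  70  32 784] [277.5369898  251.44387755] 274.5 243.5 [ 0.49829447 -0.29766999  0.169     ]
```

Call:
move_arm(plan=[0.016,0,-0.3,0,0,-0.14,0.016,0,-0.8,0,0,-0.28,0.016,0,-1.2,0,0,-0.28,0.016,0,-1.5,0,0,-0.28,0.016,0,-1.65,0,0,-0.28,0.016,0,-1.65,0,0,-0.28])

```text
time_s: 2.52
eef_pos: [0.4971, -0.3098, 0.1485]
eef_rot: [-0.0, -0.528, 0.849, 0.0]
wrist_force: [-0.5, -0.2, 0.3]
opening: 0.993
grasp_force: 0.0
```

Call:
move_arm(plan=[0,0,0,0,0,0,0,0,0,0,0,0,0,0,0,0,0,0,0,0,0,0,0,0,0,0,0,0,0,0,0,0,0,0,0,0], grip=30)

```text
time_s: 3.28
eef_pos: [0.4974, -0.3101, 0.1498]
eef_rot: [0.0, -0.527, 0.85, -0.0]
wrist_force: [-2.4, 1.7, 5.5]
opening: 0.485
grasp_force: 60.0
```

```bash
cat > s.py <<'E'
from h import *
o=ctrl.get_obs(); print({k:np.round(o[k],4).tolist() for k in("time_s","q","eef_pos","wrist_force","torque","opening","grasp_force")})
E
python3 s.py
```

```text
{'time_s': 3.275, 'q': [-0.7598, 0.2883, 1.6504, -0.0001, 1.2019, 2.8413], 'eef_pos': [0.4974, -0.3101, 0.1498], 'wrist_force': [-2.3809, 1.7073, 5.4827], 'torque': [0.2685, 0.346, -0.027], 'opening': 0.4855, 'grasp_force': 60.033}
```

Call:
move_arm(plan=[0,0,0.026,0,0,0,0,0,0.03,0,0,0.12,0,0,0.037,0,0,0.27,0,0,0.044,0,0,0.42,0,0,0.051,0,0,0.57,0,0,0.058,0,0,0.72,0,0,0.058,0,0,0.72])

```text
time_s: 4.15
eef_pos: [0.497, -0.3099, 0.1519]
eef_rot: [0.0, 0.793, -0.61, -0.0]
wrist_force: [-2.4, 1.0, 3.4]
opening: 0.476
grasp_force: 62.1
```

```bash
python3 s.py
```

```text
{'time_s': 4.15, 'q': [-0.76, 0.2856, 1.6491, -0.0001, 1.207, 2.1226], 'eef_pos': [0.497, -0.3099, 0.1519], 'wrist_force': [-2.374, 0.98, 3.3772], 'torque': [0.1259, 0.3306, 0.0247], 'opening': 0.4759, 'grasp_force': 62.0699}
```

Call:
move_arm(plan=[0,0,0.015,0,0,0.15,0,0,0.024,0,0,0.32,0,0,0.033,0,0,0.49,0,0,0.042,0,0,0.66,0,0,0.051,0,0,0.83,0,0,0.06,0,0,1.0,0,0,0.069,0,0,1.17,0,0,0.077,0,0,1.32,0,0,0.077,0,0,1.32])

```text
time_s: 5.28
eef_pos: [0.4979, -0.3103, 0.1556]
eef_rot: [0.0, 1.0, 0.003, 0.001]
wrist_force: [3.1, -2.4, -0.3]
opening: 0.478
grasp_force: 61.7
```

```bash
python3 s.py
```

```text
{'time_s': 5.275, 'q': [-0.7598, 0.2818, 1.6457, 0.0005, 1.2122, 0.8051], 'eef_pos': [0.4979, -0.3103, 0.1556], 'wrist_force': [3.0564, -2.4105, -0.3361], 'torque': [-0.1461, -0.4694, 0.1683], 'opening': 0.4784, 'grasp_force': 61.7083}
```

Call:
move_arm(plan=[0,0,0.008,0,0,0.15,0,0,0.017,0,0,0.32,0,0,0.026,0,0,0.49,0,0,0.035,0,0,0.66,0,0,0.044,0,0,0.83,0,0,0.053,0,0,1.0,0,0,0.062,0,0,1.17,0,0,0.071,0,0,1.32,0,0,0.071,0,0,1.32])

```text
time_s: 6.4
eef_pos: [0.4983, -0.3097, 0.1594]
eef_rot: [0.001, 0.788, 0.615, 0.001]
wrist_force: [6.3, 0.7, 0.2]
opening: 0.484
grasp_force: 61.8
```

```bash
python3 s.py
```

```text
{'time_s': 6.4, 'q': [-0.759, 0.2774, 1.6431, 0.0017, 1.2193, -0.5146], 'eef_pos': [0.4983, -0.3097, 0.1594], 'wrist_force': [6.2661, 0.6885, 0.2007], 'torque': [0.1233, -0.8035, 0.0638], 'opening': 0.4843, 'grasp_force': 61.8118}
```

Call:
move_arm(plan=[0.01,0,0.009,0,0,0.15,0.018,0,0.018,0,0,0.32,0.018,0,0.028,0,0,0.49,0.018,0,0.037,0,0,0.66,0.018,0,0.047,0,0,0.83,0.018,0,0.056,0,0,1.0,0.018,0,0.065,0,0,1.17,0.018,0,0.074,0,0,1.32,0.018,0,0.074,0,0,1.32])

```text
time_s: 7.52
eef_pos: [0.4981, -0.3091, 0.163]
eef_rot: [-0.0, 0.246, 0.969, 0.001]
wrist_force: [-0.4, 5.0, 4.9]
opening: 0.485
grasp_force: 62.2
```

```bash
python3 s.py
```

```text
{'time_s': 7.525, 'q': [-0.7581, 0.2741, 1.6391, 0.0008, 1.2293, -1.8323], 'eef_pos': [0.4981, -0.3091, 0.163], 'wrist_force': [-0.4412, 4.9929, 4.8625], 'torque': [0.7579, -0.0876, 0.0965], 'opening': 0.4851, 'grasp_force': 62.2251}
```

Call:
move_arm(plan=[0,0.008,0.018,0,0,0.15,0,0.012,0.028,0,0,0.32,0,0.012,0.038,0,0,0.49,0,0.012,0.048,0,0,0.66,0,0.012,0.057,0,0,0.82,0,0.012,0.064,0,0,0.94,0,0.012,0.064,0,0,0.94])

```text
time_s: 8.4
eef_pos: [0.4977, -0.3092, 0.1659]
eef_rot: [-0.0, -0.219, 0.976, 0.0]
wrist_force: [-1.1, 1.9, 1.9]
opening: 0.481
grasp_force: 62.1
```

```bash
python3 s.py
python3 - <<'E'
from h import *
import pickle
c=shot("scene","pics/s2.png"); c2=shot("wrist","pics/w2.png"); pickle.dump((c,c2),open("c2.pkl","wb"))
E
```

```text
{'time_s': 8.4, 'q': [-0.7581, 0.2703, 1.6377, -0.0004, 1.2343, -2.7709], 'eef_pos': [0.4977, -0.3092, 0.1659], 'wrist_force': [-1.0887, 1.9002, 1.8514], 'torque': [0.2008, 0.2154, 0.0722], 'opening': 0.4807, 'grasp_force': 62.0896}
```

View pics/w2.png

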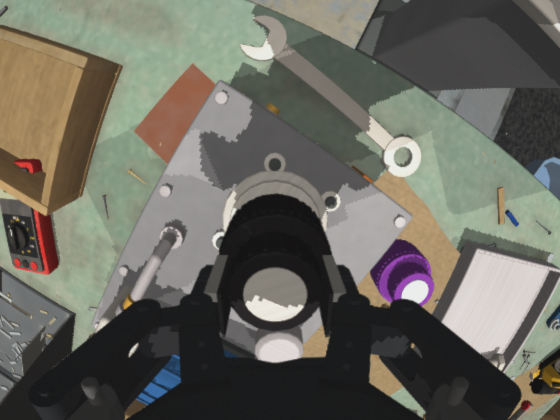

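The cap is held and has risen about 16 mm in 0.89 turn, or 18 mm per turn. The knob label is at (275,290) between the pads. Next I regrasp.

Call:
move_arm(plan=[0,0,0,0,0,0,0,0,0,0,0,0,0,0,0,0,0,0,0,0,0,0,0,-0.18,0,0,0,0,0,-0.36,0,0,0,0,0,-0.54,0,0,0,0,0,-0.72,0,0,0,0,0,-0.9,0,0,0,0,0,-1.08,0,0,0,0,0,-1.26], grip=70)

```text
time_s: 9.75
eef_pos: [0.4981, -0.3094, 0.166]
eef_rot: [0.0, 0.398, 0.917, -0.0]
wrist_force: [-0.3, 0.0, -0.2]
opening: 0.819
grasp_force: 0.0
```

Call:
move_arm(plan=[0,0,0,0,0,-0.18,0,0,0,0,0,-0.36,0,0,0,0,0,-0.54,0,0,0,0,0,-0.72,0,0,0,0,0,-0.9,0,0,0,0,0,-1.08,0,0,0,0,0,-1.26,0,0,0,0,0,-1.44,0,0,0,0,0,-1.62,0,0,0,0,0,-1.8])

```text
time_s: 11.0
eef_pos: [0.4982, -0.3094, 0.166]
eef_rot: [0.0, 0.966, 0.259, 0.0]
wrist_force: [0.3, -0.4, 0.4]
opening: 0.824
grasp_force: 0.0
```

Call:
move_arm(plan=[0,0,0,0,0,-0.18,0,0,0,0,0,-0.36,0,0,0,0,0,-0.54,0,0,0,0,0,-0.72,0,0,0,0,0,-0.9,0,0,0,0,0,-1.08,0,0,0,0,0,-1.26,0,0,0,0,0,-1.44,0,0,0,0,0,-1.62,0,0,0,0,0,-1.8])

```text
time_s: 12.25
eef_pos: [0.4982, -0.3094, 0.166]
eef_rot: [0.0, 0.803, -0.596, 0.0]
wrist_force: [0.7, 0.0, -0.4]
opening: 0.821
grasp_force: 0.0
```

Call:
move_arm(plan=[0,0,0,0,0,-0.18,0,0,0,0,0,-0.36,0,0,0,0,0,-0.54,0,0,0,0,0,-0.66,0,0,0,0,0,-0.72,0,0,0,0,0,-0.72])

```text
time_s: 13.0
eef_pos: [0.4981, -0.3094, 0.166]
eef_rot: [0.0, -0.544, 0.839, -0.0]
wrist_force: [0.3, -0.1, -0.0]
opening: 0.819
grasp_force: 0.0
```

```bash
python3 s.py
python3 - <<'E'
from h import *
import pickle
c=shot("wrist","pics/w3.png"); pickle.dump(c,open("c3.pkl","wb"))
p=c["pixels"]; cx=None
w=((p.min(2)>110)*255).astype(np.uint8)
n,l,s,ce=cv2.connectedComponentsWithStats(w)
for i in range(1,n):
    if 600<s[i,4]<6000: print(s[i],ce[i],[onz(c,s[i,0]+s[i,2]/2-.5,s[i,1]+s[i,3]/2-.5,z,True).round(4) for z in(.183,.186,)])
E
```

```text
{'time_s': 13.0, 'q': [-0.758, 0.2704, 1.6373, -0.0, 1.2337, 2.803], 'eef_pos': [0.4981, -0.3094, 0.166], 'wrist_force': [0.2606, -0.0817, -0.0441], 'torque': [-0.0583, -0.0156, -0.0148], 'opening': 0.8195, 'grasp_force': 0.0}
[   0    0   38   63 1160] [11.97672414 20.50948276] [array([ 0.5584, -0.476 ,  0.183 ]), array([ 0.5562, -0.4737,  0.186 ])]
[ 243  268   63   53 2634] [274.11047836 293.99240699] [array([ 0.4995, -0.3072,  0.183 ]), array([ 0.4987, -0.309 ,  0.186 ])]
[ 191  309  111   57 3390] [236.93038348 338.91297935] [array([ 0.5229, -0.289 ,  0.183 ]), array([ 0.5215, -0.2912,  0.186 ])]
[ 387  361   58   59 1398] [413.82832618 394.04005722] [array([ 0.4507, -0.1997,  0.183 ]), array([ 0.4511, -0.204 ,  0.186 ])]
```

View pics/w3.png

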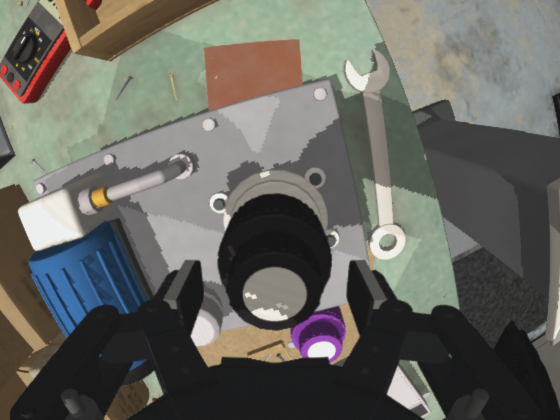

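The cap stayed at its raised height, with its label at (274,294) between the open pads. Regrasping.

Call:
move_arm(plan=[0.008,0,0,0,0,0,0.008,0,0,0,0,0,0.008,0,0,0,0,0,0.008,0,0,0,0,0,0.008,0,0,0,0,0], grip=30)

```text
time_s: 13.68
eef_pos: [0.4985, -0.3093, 0.1663]
eef_rot: [0.0, -0.544, 0.839, -0.0]
wrist_force: [-2.6, 1.3, 5.8]
opening: 0.483
grasp_force: 60.1
```

```bash
python3 s.py
```

```text
{'time_s': 13.675, 'q': [-0.7575, 0.2707, 1.6362, -0.0, 1.2345, 2.8036], 'eef_pos': [0.4985, -0.3093, 0.1663], 'wrist_force': [-2.5628, 1.3384, 5.8465], 'torque': [0.3067, 0.4781, -0.0299], 'opening': 0.4826, 'grasp_force': 60.138}
```

Call:
move_arm(plan=[0,0,0.012,0,0,0,0,0,0.02,0,0,0.15,0,0,0.03,0,0,0.32,0,0,0.039,0,0,0.49,0,0,0.049,0,0,0.65,0,0,0.049,0,0,0.65])

```text
time_s: 14.42
eef_pos: [0.4986, -0.3093, 0.1683]
eef_rot: [-0.0, 0.783, -0.622, 0.0]
wrist_force: [-0.8, 1.4, 1.8]
opening: 0.478
grasp_force: 60.5
```

```bash
python3 s.py
```

```text
{'time_s': 14.425, 'q': [-0.7575, 0.2685, 1.6346, 0.0001, 1.2383, 2.155], 'eef_pos': [0.4986, -0.3093, 0.1683], 'wrist_force': [-0.7972, 1.4448, 1.8277], 'torque': [0.1448, 0.117, 0.0035], 'opening': 0.4779, 'grasp_force': 60.5094}
```

Call:
move_arm(plan=[0,0,0.01,0,0,0.16,0,0,0.019,0,0,0.32,0,0,0.028,0,0,0.48,0,0,0.028,0,0,0.48])

```text
time_s: 14.92
eef_pos: [0.499, -0.3094, 0.1697]
eef_rot: [-0.0, 0.908, -0.419, 0.001]
wrist_force: [2.1, -0.5, 0.5]
opening: 0.482
grasp_force: 60.5
```

```bash
python3 s.py
```

```text
{'time_s': 14.925, 'q': [-0.7573, 0.2672, 1.6332, 0.0005, 1.2401, 1.6778], 'eef_pos': [0.499, -0.3094, 0.1697], 'wrist_force': [2.1067, -0.5353, 0.52], 'torque': [0.0442, -0.3458, 0.0758], 'opening': 0.4818, 'grasp_force': 60.5049}
```

Call:
move_arm(plan=[0,0,0.009,0,0,0.16,0,0,0.018,0,0,0.32,0,0,0.027,0,0,0.48,0,0,0.027,0,0,0.48])

```text
time_s: 15.42
eef_pos: [0.4989, -0.3091, 0.1711]
eef_rot: [-0.0, 0.981, -0.192, 0.0]
wrist_force: [3.6, 1.8, -0.1]
opening: 0.48
grasp_force: 60.5
```

Call:
move_arm(plan=[0,0,0.009,0,0,0.16,0,0,0.018,0,0,0.32,0,0,0.018,0,0,0.32])

```text
time_s: 15.8
eef_pos: [0.4984, -0.3093, 0.172]
eef_rot: [-0.0, 0.999, -0.033, -0.0]
wrist_force: [1.4, 1.6, 2.2]
opening: 0.48
grasp_force: 60.6
```

```bash
python3 s.py
```

```text
{'time_s': 15.8, 'q': [-0.7575, 0.2643, 1.6317, -0.0001, 1.2457, 0.8801], 'eef_pos': [0.4984, -0.3093, 0.172], 'wrist_force': [1.3742, 1.6398, 2.1734], 'torque': [0.1715, -0.1236, 0.087], 'opening': 0.4802, 'grasp_force': 60.6069}
```

Call:
move_arm(plan=[0,0,0.009,0,0,0.16,0,0,0.018,0,0,0.32,0,0,0.018,0,0,0.32])

```text
time_s: 16.18
eef_pos: [0.4984, -0.3096, 0.1734]
eef_rot: [0.0, 0.992, 0.126, -0.0]
wrist_force: [-0.6, 0.3, 2.7]
opening: 0.481
grasp_force: 60.8
```

```bash
python3 s.py
```

```text
{'time_s': 16.175, 'q': [-0.7578, 0.2629, 1.6306, -0.0005, 1.2477, 0.5607], 'eef_pos': [0.4984, -0.3096, 0.1734], 'wrist_force': [-0.6274, 0.3485, 2.7153], 'torque': [0.062, 0.1437, 0.0939], 'opening': 0.4814, 'grasp_force': 60.8312}
```

Call:
move_arm(plan=[0,0,0.004,0,0,0.14,0,0,0.006,0,0,0.28,0,0,0.006,0,0,0.28])

```text
time_s: 16.55
eef_pos: [0.4986, -0.3096, 0.1737]
eef_rot: [0.0, 0.965, 0.263, 0.0]
wrist_force: [-0.7, 0.3, 3.4]
opening: 0.483
grasp_force: 60.9
```

```bash
python3 s.py
```

```text
{'time_s': 16.55, 'q': [-0.7577, 0.2627, 1.6303, -0.0002, 1.2478, 0.2808], 'eef_pos': [0.4986, -0.3096, 0.1737], 'wrist_force': [-0.6906, 0.33, 3.3605], 'torque': [0.0528, 0.0199, -0.0486], 'opening': 0.4826, 'grasp_force': 60.8723}
```

Call:
move_arm(plan=[0,0,0,0,0,0.16,0,0,0,0,0,0.32,0,0,0,0,0,0.32])

```text
time_s: 16.92
eef_pos: [0.4986, -0.3095, 0.1735]
eef_rot: [0.0, 0.911, 0.413, 0.0]
wrist_force: [1.1, -0.3, 4.1]
opening: 0.481
grasp_force: 60.9
```

```bash
python3 s.py
```

```text
{'time_s': 16.925, 'q': [-0.7576, 0.2628, 1.6304, -0.0002, 1.2478, -0.0392], 'eef_pos': [0.4986, -0.3095, 0.1735], 'wrist_force': [1.1004, -0.3328, 4.143], 'torque': [-0.0697, 0.0197, 0.0338], 'opening': 0.4809, 'grasp_force': 60.8701}
```

Turning on without lifting no longer raises the cap. The force on the tool is about 4 N upward, which matches the spring less the cap's weight, and the torque is about zero: the cap is off the thread and in my grip. I'll lift a little to check.

Call:
move_arm(plan=[0,0,0.02,0,0,0,0,0,0.05,0,0,0,0,0,0.08,0,0,0,0,0,0.08,0,0,0])

```text
time_s: 17.42
eef_pos: [0.4985, -0.3095, 0.1775]
eef_rot: [0.0, 0.909, 0.416, 0.0]
wrist_force: [0.9, -1.4, 4.0]
opening: 0.484
grasp_force: 60.9
```

```bash
python3 s.py
```

```text
{'time_s': 17.425, 'q': [-0.7576, 0.2585, 1.6273, -0.0002, 1.2554, -0.0455], 'eef_pos': [0.4985, -0.3095, 0.1775], 'wrist_force': [0.93, -1.3945, 4.0182], 'torque': [-0.2359, -0.1486, -0.0878], 'opening': 0.4836, 'grasp_force': 60.8643}
```

Call:
move_arm(plan=[0,0,0.04,0,0,0,0,0,0.09,0,0,0,0,0,0.15,0,0,0,0,0,0.25,0,0,0,0,0,0.42,0,0,0,0,0,0.65,0,0,0,0,0,0.88,0,0,0,0,0,1.0,0,0,0,0,0,1.0,0,0,0])

```text
time_s: 18.55
eef_pos: [0.4988, -0.3096, 0.2281]
eef_rot: [0.001, 0.909, 0.417, 0.0]
wrist_force: [-0.6, -0.3, -2.2]
opening: 0.478
grasp_force: 60.7
```

```bash
python3 s.py
python3 - <<'E'
from h import *
c=shot("wrist","pics/w4.png")
E
```

```text
{'time_s': 18.55, 'q': [-0.7575, 0.209, 1.5804, 0.0, 1.3508, -0.0463], 'eef_pos': [0.4988, -0.3096, 0.2281], 'wrist_force': [-0.6468, -0.2731, -2.1767], 'torque': [0.0284, -0.0217, 0.0121], 'opening': 0.4784, 'grasp_force': 60.6739}
```

View pics/w4.png

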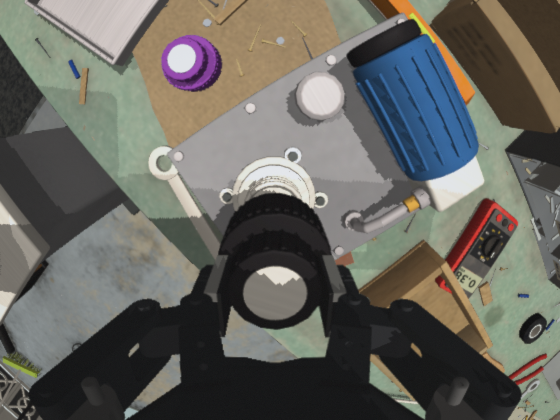

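The view shows the cap free of the neck, which is open at about (275,180), and still in the grip. I'll carry it to the tray.

Call:
move_arm(plan=[0.01,0.3,0,0,0,0,0.03,0.95,0,0,0,0,0.05,1.8,0,0,0,0,0.08,2.7,0,0,0,0,0.1,3.65,0,0,0,0,0.13,4.6,0,0,0,0,0.15,5.45,0,0,0,0,0.17,6.1,0,0,0,0,0.18,6.4,0,0,0,0,0.18,6.4,0,0,0,0])

```text
time_s: 19.85
eef_pos: [0.5072, 0.0115, 0.2271]
eef_rot: [-0.0, 0.909, 0.418, -0.0]
wrist_force: [0.2, -0.2, -0.4]
opening: 0.477
grasp_force: 60.8
```

Call:
move_arm(plan=[0,0,-0.2,0,0,0,0,0,-0.7,0,0,0,0,0,-1.3,0,0,0,0,0,-1.9,0,0,0,0,0,-2.4,0,0,0,0,0,-2.8,0,0,0,0,0,-3.05,0,0,0,0,0,-3.2,0,0,0,0,0,-3.25,0,0,0,0,0,-3.25,0,0,0])

```text
time_s: 21.1
eef_pos: [0.5079, 0.0106, 0.0652]
eef_rot: [0.0, 0.909, 0.417, 0.0]
wrist_force: [-0.1, 0.4, -1.6]
opening: 0.485
grasp_force: 60.8
```

```bash
python3 s.py
python3 - <<'E'
from h import *
import pickle
c=shot("scene","pics/s5.png"); t=shot("top","pics/t5.png")
p=c["pixels"][180:330,160:300]
cv2.imwrite("pics/s5c.png",cv2.resize(p[:,:,::-1],None,fx=4,fy=4,interpolation=cv2.INTER_CUBIC))
E
```

```text
{'time_s': 21.1, 'q': [-0.2132, 0.2545, 1.8961, -0.0, 0.9902, 0.4981], 'eef_pos': [0.5079, 0.0106, 0.0652], 'wrist_force': [-0.128, 0.4404, -1.5587], 'torque': [0.0263, -0.0273, 0.0299], 'opening': 0.4846, 'grasp_force': 60.782}
```

View pics/s5c.png

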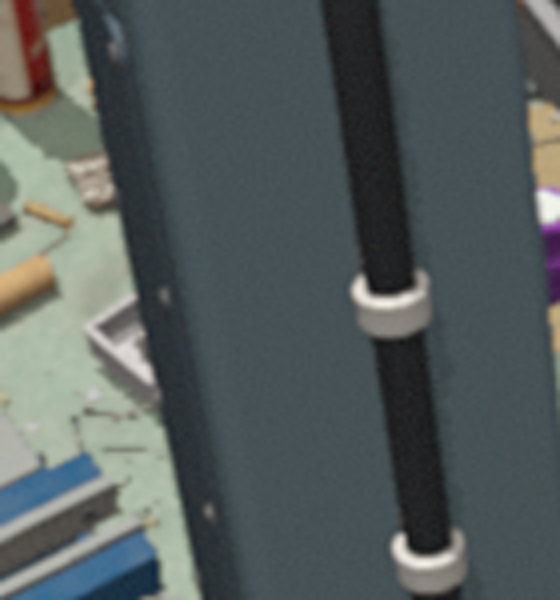

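The arm hides the tray in this view, so I'll feel my way down instead.

Call:
move_arm(plan=[0,0,-0.04,0,0,0,0,0,-0.07,0,0,0,0,0,-0.09,0,0,0,0,0,-0.09,0,0,0])

```text
time_s: 21.7
eef_pos: [0.5074, 0.0107, 0.0602]
eef_rot: [-0.0, 0.909, 0.417, -0.0]
wrist_force: [0.3, -0.4, -1.4]
opening: 0.479
grasp_force: 60.8
```

Call:
move_arm(plan=[0,0,-0.01,0,0,0,0,0,-0.02,0,0,0,0,0,-0.02,0,0,0])

```text
time_s: 22.08
eef_pos: [0.5075, 0.0107, 0.0592]
eef_rot: [-0.0, 0.909, 0.417, -0.0]
wrist_force: [0.5, 0.3, -1.6]
opening: 0.481
grasp_force: 60.8
```

Call:
move_arm(plan=[0,0,-0.01,0,0,0,0,0,-0.02,0,0,0,0,0,-0.02,0,0,0])

```text
time_s: 22.45
eef_pos: [0.5074, 0.0107, 0.0582]
eef_rot: [-0.0, 0.909, 0.417, -0.0]
wrist_force: [-0.3, 0.8, -1.0]
opening: 0.481
grasp_force: 60.8
```

```bash
python3 s.py
```

```text
{'time_s': 22.45, 'q': [-0.2131, 0.2665, 1.8988, 0.0, 0.9764, 0.4981], 'eef_pos': [0.5074, 0.0107, 0.0582], 'wrist_force': [-0.2981, 0.7934, -1.0408], 'torque': [-0.0137, -0.0588, 0.0374], 'opening': 0.4809, 'grasp_force': 60.7819}
```

Call:
move_arm(plan=[0,0,-0.01,0,0,0,0,0,-0.02,0,0,0,0,0,-0.02,0,0,0])

```text
time_s: 22.82
eef_pos: [0.5076, 0.0107, 0.0578]
eef_rot: [0.0, 0.909, 0.417, 0.0]
wrist_force: [-2.8, 0.1, 4.5]
opening: 0.479
grasp_force: 61.1
```

Call:
move_arm(plan=[0,0,-0.01,0,0,0,0,0,-0.015,0,0,0,0,0,-0.015,0,0,0])

```text
time_s: 23.2
eef_pos: [0.5076, 0.0107, 0.0578]
eef_rot: [0.0, 0.909, 0.417, -0.0]
wrist_force: [-5.8, 0.7, 12.5]
opening: 0.48
grasp_force: 61.7
```

The floor is felt at TCP z = 0.0578. I'll ease off, release, then retreat straight up.

Call:
move_arm(plan=[0,0,0.016,0,0,0,0,0,0.016,0,0,0])

```text
time_s: 23.45
eef_pos: [0.5076, 0.0107, 0.0578]
eef_rot: [0.0, 0.909, 0.417, 0.0]
wrist_force: [-2.1, -0.2, 7.2]
opening: 0.483
grasp_force: 61.0
```

Call:
move_arm(plan=[0,0,0,0,0,0,0,0,0,0,0,0,0,0,0,0,0,0,0,0,0,0,0,0,0,0,0,0,0,0], grip=80)

```text
time_s: 24.08
eef_pos: [0.5075, 0.0107, 0.0573]
eef_rot: [-0.0, 0.909, 0.417, -0.0]
wrist_force: [-0.0, -0.8, -0.2]
opening: 0.935
grasp_force: 0.0
```

Call:
move_arm(plan=[0,0,0.1,0,0,0,0,0,0.4,0,0,0,0,0,0.9,0,0,0,0,0,1.6,0,0,0,0,0,2.3,0,0,0,0,0,2.9,0,0,0,0,0,3.2,0,0,0,0,0,3.2,0,0,0])

```text
time_s: 25.08
eef_pos: [0.5082, 0.0106, 0.2186]
eef_rot: [0.001, 0.909, 0.417, 0.001]
wrist_force: [-0.8, -0.8, -0.5]
opening: 0.936
grasp_force: 0.0
```

```bash
python3 s.py
python3 - <<'E'
from h import *
c=shot("wrist","pics/w6.png")
E
```

```text
{'time_s': 25.075, 'q': [-0.2131, 0.0406, 1.7877, -0.0, 1.3106, 0.4981], 'eef_pos': [0.5082, 0.0106, 0.2186], 'wrist_force': [-0.8225, -0.7888, -0.5293], 'torque': [0.0134, 0.0058, -0.0064], 'opening': 0.9357, 'grasp_force': 0.0}
```

View pics/w6.png

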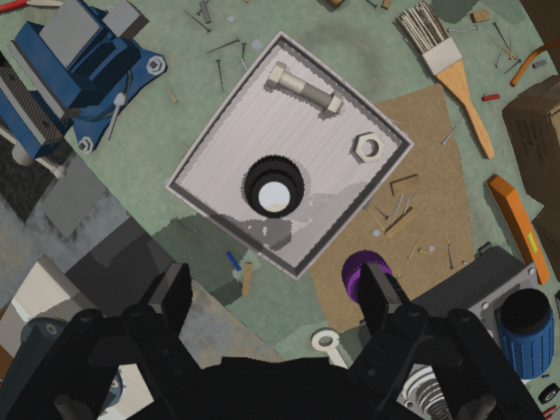

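The cap stands upright on the tray floor at about (274,187), clear of the walls. The bolt (305,88) and nut (369,148) are undisturbed, the spanner is in place, and the gripper is clear.

```bash
python3 -c "
from bench import ctrl
print(ctrl.hand_in())"
```

```text
the job is handed in; nothing more can be done
None
```

The black filter cap is unscrewed and was in the grip when it came off the thread; it now stands open side down on the drip tray floor, with the bolt, nut and spanner where they lay, and the job was handed in at about 25 s.

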